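# Latch the guard of the loaded centrifuge

## Task

Two identical bench centrifuges stand on the bench with their sliding guards open; one has capped sample tubes in its rotor, the other rotor is empty. Make the loaded one ready to run: push its guard fully home over the rotor until the catch behind it clicks, then let go and move clear. Leave the empty centrifuge's guard as it is.

Things in the scene. Friction and masses are not known exactly. Their poses are not given: they have to be found in the camera images.
- guard_bar (a point): Centre of the guard's upright black push bar on the loaded centrifuge (6 white tube caps in its rotor). Bar 16 mm thick (x), 90 long (y), 36 tall (z), on an aluminium plate whose top is 18 mm below this point (127 above the bench) and reaches 35 mm to -x, then a clear deck 7 mm lower. Side rails 96 mm away, 7 mm above the plate. +x: level, the way it shuts, away from the robot; +z up.
- guard (a joint): Travel of that guard in its rails, m: 0 = solid end stop, fully shut; grows as it opens, to 0.13; starts 0.09 to 0.125. About 2 N friction, stays where left. Its rear rod rides over a sprung catch roller: from 0.024 the push rises to about 10 N, at 0.016 the roller is fully down, below 0.008 it has sprung up behind the rod and holds the guard. Housing fixed, 350 x 220 mm, deck 120 mm high.
- latch (a joint): Catch roller of that centrifuge, 36 mm wide, at the back behind the rotor bowl: how far it is pressed down, m. 0 = sprung up, about 0.004 while the guard's rod passes over it. It is up both before the guard arrives and after it has clicked home. Worked by the guard alone.
- spare_guard_bar (a point): The same point on the same kind of push bar, on the guard of the other, empty centrifuge (no tube caps, six dark holes in its rotor). This guard stands open and is to be left as it is.

How it is judged:
By the outcome, as a careful person would: the job done as asked, in the order asked, and still so for the second after the job is handed in, with the robot touching nothing.
It also fails if it takes over 29 s, if anything falls off the work surface, if the arm or the gripper's body presses on something with over 40 N, if the wrist force passes 120 N, or if a joint passes its speed limit or range.

## Robot

A 6-joint arm with a two-finger parallel gripper is mounted at the origin on the work surface. World frame = base frame: x ahead of the robot, y to its left, z up, the work surface at z = 0. Lengths are in mm, angles in degrees, forces in N, time in s.
With the tool pointing down it reaches from about 300 to 850 mm from the base axis. Payload 4.2 kg.
Tool frame: the origin (TCP) lies on the mounting face of the last link; the fingertips stand 191 mm ahead of it and the grasp point (between the pads) lies 172 mm ahead of it; z points along the fingers, y is the direction in which the jaws open and shut (so a half turn about z gives the same grasp; the last joint's range is limited). The gripper opens to 91 mm and grips with 3 to 60 N. Pads are 32 mm wide; open, the fingers measure 118 mm over their backs; the gripper's body (76 mm by 178 mm) begins 60 mm behind the grasp point.
Start: joints at [-66.635, 18.312, 89.639, -0, 72.044, -1.146], TCP at [238.548, -523.18, 404.776] pointing down, gripper open.
Joint ranges: [-177.97, 177.97], [-48.28, 115.42], [12.27, 149.76], [-77.06, 257.06], [2.81, 150.46], [-146.56, 146.56]. Speed limits (degrees/s): [147.25, 147.25, 180, 180, 180, 180].

## Interface

Orientations are given as [roll, pitch, yaw] about the fixed x, y, z axes, in that order (R = Rz(yaw) Ry(pitch) Rx(roll)).
In Python, from workcell import env gives the robot as it stands.
- The arm moves only by the shell command python3 -m handwheel 'ROWS' [FORCE]. ROWS is JSON, a list of rows, each an object with "gripper": the opening in per cent of the stroke, from 0 (shut) to 100 (fully open); "travel": the shift along the tool's x, y, z in m, a list of three; "twist": the turn about the tool's z in rad. In form: [{"gripper": gripper, "travel": [x, y, z], "twist": twist}, ...]. A call has 1 to 5 rows; each row shifts and turns the commanded pose from where the row before left it, along the tool's axes as they then stand; what a row does not reach is not made up. A row lasts 1/12 s, in which the tool goes at most 41.7 mm and 7.16 degrees, less where a joint would pass 70% of its speed; a pose out of reach is approached as far as the arm can. A call with a gripper value outside its range is refused whole. The fingers move at their own pace and stop on an object; FORCE is the grip in N (left out, the last holds). Time passes only in rows, so rows that do not move let the fingers close. It gives the time, the measured TCP pose, the force and the opening at its end, in the units of the state.
- env.state(): the state, without advancing time (a new reading comes with each control period).
- env.grab_frame(name): name is "side" or "top" or "wrist"; returns a dict with "frame" (384x512x3 uint8, red, green, blue), "intrinsics" (3x3 intrinsics, pixels), "k1" (the pictures are not rectified: a ray, as slopes to the right and down, at radius r is drawn at 1 + k1 r^2 times it, then the intrinsics apply), "extrinsics" (4x4, takes a point from camera to world coordinates). Camera axes: x right, y down, z forward; pixel columns grow to the right and rows downward; lengths in mm; the calibration is good to about 2 mm. A picture is of the moment at which its call begins. There is no depth.
- env.job_done(): hands the job in, once; it reports no verdict.
Trained networks look in the newest picture that a camera, given by its name, has taken for a name from the list of things; names that differ only in an ending like _2 or _b are one class to them, and where a whole thing is asked for, a point or a joint stands for the part that bears it (a point fixed in the world has none). Each returns a list of dicts, best first, with "confidence" (0 to 1); they miss things now and then, are a little off and sometimes report something else, mostly with a low value. They report only what shows in the picture. A call takes as long as a camera call.
- env.trace(camera, thing): "pixels" (384x512 bool, what is visible of it) and "uv" ([column, row] in pixels, amid what is visible of it).
- env.pinpoint(camera, thing): "uv" ([column, row] in pixels: a listed point, or the origin of a listed thing).
The state is a dict: "time_s": time; "qpos": joint angles; "qvel": joint speeds; "effort": joint torques, N m; "ee_pos": TCP position; "ee_rot": TCP orientation; "force": force on the tool from outside, world axes, zero at the start; "torque": the same for the moment, N m; "gripper_width": finger opening in mm.
Only numpy, scipy, OpenCV 4.12 (cv2) and the standard library are available. Lean on these libraries where they do the work, as an engineer would, in place of code of your own. Each camera call takes 0.05 s, during which the arm holds its last target. There are 200 camera calls.

## Working session

There is one attempt and no reset: what is moved stays moved. The work goes in short steps, Python scripts to look and compute and a shell command to move; the robot and the scene stay as the last step left them, time stands still between calls to the robot, and variables do not carry over. Pictures are saved under pics/ and viewed, about 8 in all and at most 12, crops included, and the job is handed in when it is done.

```bash
mkdir -p pics; cat > h.py <<'E'
import numpy as np, cv2
from workcell import env
def ray(f,uv):
    K=np.array(f["intrinsics"],float);E=np.array(f["extrinsics"],float)
    d=(np.array(uv,float)-K[:2,2])/[K[0,0],K[1,1]]
    s=d.copy()
    for _ in range(20): s=d/(1+f["k1"]*(s@s))
    return E[:3,3],E[:3,:3]@np.array([s[0],s[1],1])
def atz(f,uv,z):
    o,d=ray(f,uv); return o+d*(z-o[2])/d[2]
def tri(a,b):
    A=np.zeros((3,3));c=np.zeros(3)
    for o,d in (a,b):
        d=d/np.linalg.norm(d);P=np.eye(3)-np.outer(d,d);A+=P;c+=P@o
    return np.linalg.solve(A,c)
E
python3 - <<'E'
from h import *
fs={}
ims=[]
for c in("side","top"):
    f=env.grab_frame(c);fs[c]=f;ims.append(f["frame"])
    for n in("guard_bar","spare_guard_bar"):
        for r in env.pinpoint(c,n)[:3]: print(c,n,np.round(r["uv"],1),round(r["confidence"],2),"z145:",atz(f,r["uv"],145).round(0))
for c,i in zip(fs,ims): cv2.imwrite(f"pics/{c}0.png",i[:,:,::-1])
s=env.state();print(s["time_s"],s["ee_pos"],s["ee_rot"],s["force"],s["gripper_width"])
E
```

```text
side spare_guard_bar [143.6 182.9] 0.93 z145: [470. 186. 145.]
top guard_bar [379.9 295.3] 0.67 z145: [ 442. -251.  145.]
top spare_guard_bar [165.4 283.8] 0.61 z145: [467. 186. 145.]
0.3 [ 238.53266568 -523.12455401  404.51536826] [-1.79972650e+02  6.49371912e-04  2.45118839e+01] [-0.71283454 -0.75834296  0.09600562] 91.34198975832442
```

View pics/side0.png

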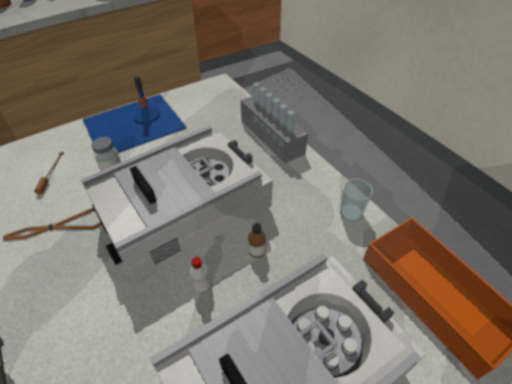

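View pics/top0.png

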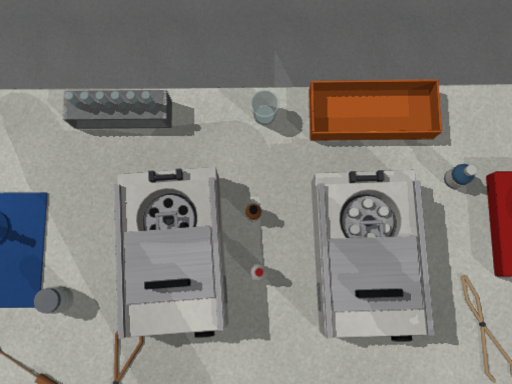

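The top view shows the loaded unit on the right, with its bar at about (379,293) and white caps at about (370,220). The empty unit is on the left, with its bar at (167,284). The side view agrees: the caps are at the lower right and the loaded bar is at about (232,370). Next I need the yaw and a refined bar position.

```bash
python3 - <<'E'
from h import *
f=env.grab_frame("top"); im=f["frame"]
g=cv2.cvtColor(im,cv2.COLOR_RGB2GRAY)
def meas(mask,z):
    c=cv2.findContours(mask.astype(np.uint8),0,2)[0]; c=max(c,key=cv2.contourArea).reshape(-1,2)
    w=np.array([atz(f,p,z)[:2] for p in c],np.float32); return cv2.minAreaRect(w)
for x0,x1,y0,y1 in((345,410,280,308),):
    m=np.zeros(g.shape,bool); m[y0:y1,x0:x1]=g[y0:y1,x0:x1]<60
    print("dark bar z155",meas(m,155))
for r in env.trace("top","guard")[:2]:
    print(r["confidence"],r["uv"],meas(r["pixels"],127))
gb=[r for r in env.pinpoint("top","guard_bar")][:1]
print(gb, [atz(f,r["uv"],145) for r in gb])
o=f["extrinsics"];print(np.round(o[:3,3]))
for p in((316,175),(324,336),(413,172),(432,334)):print(p,atz(f,p,134).round())
cv2.imwrite("pics/crop.png",cv2.resize(im[160:345,300:450,::-1],None,fx=3,fy=3,interpolation=cv2.INTER_CUBIC))
E
```

```text
dark bar z155 ((447.05224609375, -246.70196533203125), (15.75501537322998, 95.3017807006836), 2.23291277885437)
0.57 [374.8, 272.9] ((504.9760437011719, -244.9832305908203), (191.06106567382812, 185.6106719970703), 89.99288940429688)
[{'uv': [379.6, 294.6], 'confidence': 0.57}] [array([ 443.68004334, -250.19106356,  145.        ])]
[ 479.   -8. 1170.]
(316, 175) [ 694. -130.  134.]
(324, 336) [ 362. -137.  134.]
(413, 172) [ 699. -336.  134.]
(432, 334) [ 366. -354.  134.]
```

View pics/crop.png

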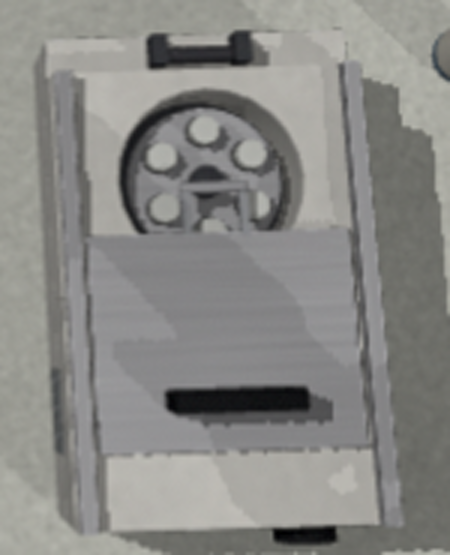

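The view matches: yaw is about +2.2° and the bar centre is about (445,-249). I'll align the tool with the guard and shut the fingers first.

```bash
python3 -m handwheel '[{"gripper":0,"travel":[0,0,0],"twist":0.098},{"gripper":0,"travel":[0,0,0],"twist":0.098},{"gripper":0,"travel":[0,0,0],"twist":0.098},{"gripper":0,"travel":[0,0,0],"twist":0.095},{"gripper":0,"travel":[0,0,0],"twist":0}]' 20
```

```text
time_s: 0.87
ee_pos: [238.6, -523.2, 404.8]
ee_rot: [180.0, -0.0, 2.1]
force: [0.3, -1.4, -0.2]
gripper_width: 61.0
```

```bash
python3 -m handwheel '[{"gripper":0,"travel":[0.018,-0.03,0],"twist":0},{"gripper":0,"travel":[0.018,-0.03,0],"twist":0},{"gripper":0,"travel":[0.018,-0.03,0],"twist":0},{"gripper":0,"travel":[0.018,-0.03,0],"twist":0},{"gripper":0,"travel":[0.018,-0.03,0],"twist":0}]'; python3 -m handwheel '[{"gripper":0,"travel":[0.018,-0.03,0],"twist":0},{"gripper":0,"travel":[0.018,-0.03,0],"twist":0},{"gripper":0,"travel":[0.018,-0.03,0],"twist":0},{"gripper":0,"travel":[0.018,-0.03,0],"twist":0},{"gripper":0,"travel":[0,0,0],"twist":0}]'
python3 - <<'E'
from h import *
s=env.state();print(s["time_s"],s["ee_pos"],s["gripper_width"])
f=env.grab_frame("wrist");cv2.imwrite("pics/w1.png",f["frame"][:,:,::-1])
for n in("guard_bar","spare_guard_bar"):
  for r in env.pinpoint("wrist",n)[:3]: print(n,r,atz(f,r["uv"],145).round(1))
g=cv2.cvtColor(f["frame"],cv2.COLOR_RGB2GRAY)
E
```

```text
time_s: 1.28
ee_pos: [323.0, -368.4, 404.9]
ee_rot: [180.0, -0.0, 2.3]
force: [-0.2, 0.0, -0.3]
gripper_width: 27.7
time_s: 1.7
ee_pos: [391.6, -243.0, 405.0]
ee_rot: [-179.9, -0.1, 2.7]
force: [-0.1, 0.5, -0.2]
gripper_width: 0.4
1.7 [ 391.63721146 -243.0267686   404.99137302] 0.38547802991288876
guard_bar {'uv': [269.0, 142.2], 'confidence': 0.7} [ 443.2 -249.5  145. ]
```

View pics/w1.png

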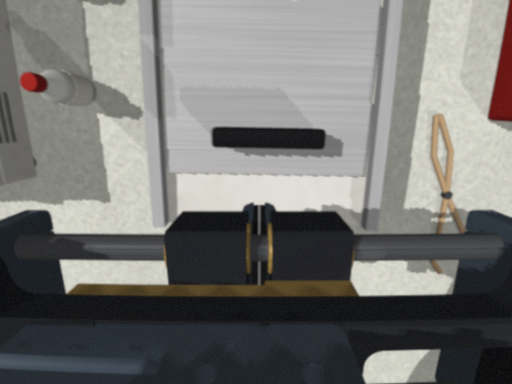

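The wrist view shows the bar level at (269,138), just ahead of the shut fingers, with a gap behind it. It puts the bar at (443,-249.5), so I'll centre on that and lower the tips to about z=139.

```bash
python3 -m handwheel '[{"gripper":0,"travel":[0.002,0.008,0],"twist":0.01},{"gripper":0,"travel":[0,0,0.03],"twist":0},{"gripper":0,"travel":[0,0,0.03],"twist":0},{"gripper":0,"travel":[0,0,0.015],"twist":0},{"gripper":0,"travel":[0,0,0],"twist":0}]'
python3 - <<'E'
from h import *
s=env.state();print(s["ee_pos"],s["force"])
f=env.grab_frame("wrist");cv2.imwrite("pics/w2.png",f["frame"][:,:,::-1])
for r in env.pinpoint("wrist","guard_bar")[:1]: print(r,atz(f,r["uv"],145).round(1))
E
```

```text
time_s: 2.27
ee_pos: [390.8, -256.1, 326.5]
ee_rot: [-179.8, 0.4, 1.5]
force: [0.2, 0.3, 0.3]
gripper_width: 0.4
[ 390.80850432 -256.13308696  326.46167324] [0.18424787 0.30912886 0.26799495]
{'uv': [248.9, 138.4], 'confidence': 0.64} [ 447.7 -249.1  145. ]
```

View pics/w2.png

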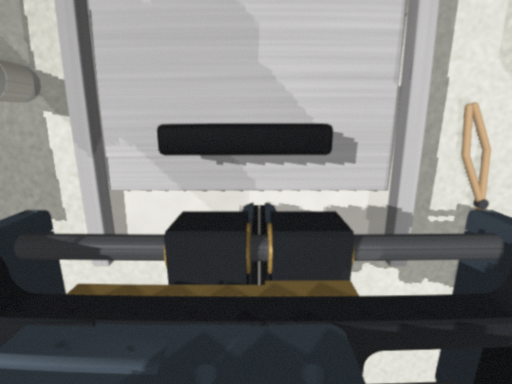

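The bar is at (245,139), slightly left of the fingers, so I'm about 6 mm too far to -y. I'll correct that, raise 3 mm and start pushing.

```bash
python3 -m handwheel '[{"gripper":0,"travel":[0,-0.006,-0.003],"twist":0},{"gripper":0,"travel":[0.01,0,0],"twist":0},{"gripper":0,"travel":[0.01,0,0],"twist":0},{"gripper":0,"travel":[0.01,0,0],"twist":0},{"gripper":0,"travel":[0.01,0,0],"twist":0}]'; python3 -m handwheel '[{"gripper":0,"travel":[0.01,0,0],"twist":0},{"gripper":0,"travel":[0.01,0,0],"twist":0},{"gripper":0,"travel":[0.01,0,0],"twist":0},{"gripper":0,"travel":[0.01,0,0],"twist":0},{"gripper":0,"travel":[0.01,0,0],"twist":0}]'
```

```text
time_s: 2.78
ee_pos: [433.2, -247.9, 333.4]
ee_rot: [179.9, 0.0, 1.7]
force: [-3.2, -1.1, 2.1]
gripper_width: 0.6
time_s: 3.2
ee_pos: [483.1, -246.4, 332.6]
ee_rot: [-180.0, 0.0, 1.7]
force: [-2.3, -0.6, 2.0]
gripper_width: 0.8
```

```bash
python3 -m handwheel '[{"gripper":0,"travel":[0.006,0,0],"twist":0},{"gripper":0,"travel":[0.006,0,0],"twist":0},{"gripper":0,"travel":[0.006,0,0],"twist":0},{"gripper":0,"travel":[0.006,0,0],"twist":0}]'
python3 - <<'E'
from h import *
f=env.grab_frame("wrist");cv2.imwrite("pics/w3.png",f["frame"][:,:,::-1])
t=env.grab_frame("top")
for c,f in(("wrist",f),("top",t)):
  for r in env.pinpoint(c,"guard_bar")[:1]: print(c,r,atz(f,r["uv"],145).round(1))
a=np.hstack([t["frame"][150:345,300:450]]); cv2.imwrite("pics/t3.png",cv2.resize(a[:,:,::-1],None,fx=3,fy=3))
E
```

```text
time_s: 3.53
ee_pos: [506.4, -245.7, 332.6]
ee_rot: [-180.0, 0.0, 1.6]
force: [-2.5, -0.6, 0.7]
gripper_width: 0.5
wrist {'uv': [260.6, 190.7], 'confidence': 0.59} [ 532.7 -246.8  145. ]
top {'uv': [377.3, 251.6], 'confidence': 0.72} [ 530.2 -249.8  145. ]
```

View pics/w3.png

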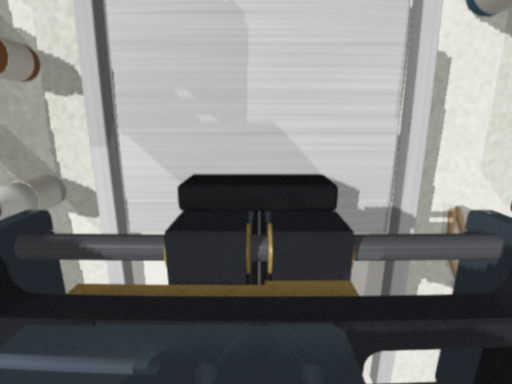

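The fingers sit squarely behind the bar at (258,192), and the bar has moved about 87 mm. I'll go on in small steps and watch for the force rise at the catch, then the end stop.

```bash
python3 -m handwheel '[{"gripper":0,"travel":[0.004,0,0],"twist":0},{"gripper":0,"travel":[0.004,0,0],"twist":0}]'; python3 -m handwheel '[{"gripper":0,"travel":[0.004,0,0],"twist":0}]';python3 -m handwheel '[{"gripper":0,"travel":[0.004,0,0],"twist":0}]';python3 -m handwheel '[{"gripper":0,"travel":[0.004,0,0],"twist":0}]'
```

```text
time_s: 3.9
ee_pos: [512.4, -245.5, 332.7]
ee_rot: [-180.0, 0.4, 1.7]
force: [-14.6, -2.2, 10.0]
gripper_width: 0.8
time_s: 3.98
ee_pos: [514.3, -245.5, 332.8]
ee_rot: [-179.9, 0.9, 1.7]
force: [-26.0, -2.5, 16.5]
gripper_width: 0.2
time_s: 4.07
ee_pos: [516.0, -245.5, 332.9]
ee_rot: [-179.9, 1.4, 1.8]
force: [-35.7, -3.0, 22.2]
gripper_width: 0.9
time_s: 4.15
ee_pos: [517.7, -245.5, 332.9]
ee_rot: [-179.9, 1.9, 1.8]
force: [-44.4, -3.9, 27.9]
gripper_width: 0.5
```

The force rose to 44 N with almost no motion, so this is either the end stop or a jam. I'll ease off and look.

```bash
python3 -m handwheel '[{"gripper":0,"travel":[-0.008,0,0],"twist":0},{"gripper":0,"travel":[0,0,0],"twist":0}]'
python3 - <<'E'
from h import *
t=env.grab_frame("top")
for r in env.pinpoint("top","guard_bar")[:1]: print(r,atz(t,r["uv"],145).round(1))
for r in env.trace("top","latch")[:2]: print("latch",r["uv"],r["confidence"])
s=env.grab_frame("side")
for r in env.pinpoint("side","guard_bar")[:1]: print("side",r,atz(s,r["uv"],145).round(1))
A=cv2.resize(t["frame"][150:345,300:450],None,fx=2.6,fy=2.6);B=cv2.resize(s["frame"][230:384,140:430],(400,A.shape[0]*0+212+0))
B=cv2.copyMakeBorder(B,0,A.shape[0]-B.shape[0],0,0,cv2.BORDER_CONSTANT)
cv2.imwrite("pics/t4.png",np.hstack([A,B])[:,:,::-1])
E
```

```text
time_s: 4.32
ee_pos: [514.1, -245.5, 332.8]
ee_rot: [-179.9, 0.7, 1.7]
force: [-15.8, -1.5, 7.5]
gripper_width: 0.8
{'uv': [378.5, 249.5], 'confidence': 0.6} [ 534.5 -252.4  145. ]
latch [364.3, 178.3] 0.43
side {'uv': [296.7, 346.1], 'confidence': 0.66} [ 540.2 -239.6  145. ]
```

View pics/t4.png

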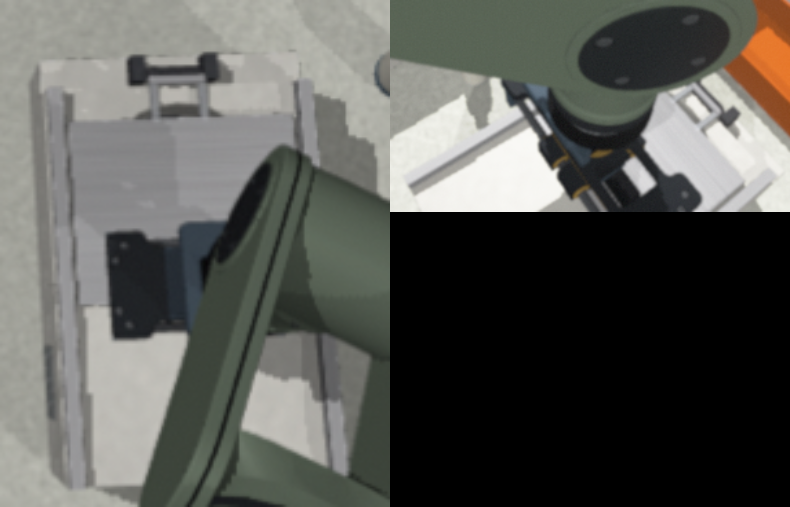

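The plate now covers the rotor, and its rear rod reaches the black catch mount at about (175,75) in the crop. The tips stayed put at 44 N, well above the catch's 10 N, which suggests the end stop. I'll back off, lift clear and inspect the catch.

```bash
python3 -m handwheel '[{"gripper":0,"travel":[-0.02,0,0],"twist":0},{"gripper":0,"travel":[-0.01,0,0],"twist":0},{"gripper":0,"travel":[0,0,-0.035],"twist":0},{"gripper":0,"travel":[0,0,-0.04],"twist":0},{"gripper":0,"travel":[0,0,-0.04],"twist":0}]'; python3 -m handwheel '[{"gripper":0,"travel":[0.03,0,-0.02],"twist":0},{"gripper":0,"travel":[0.03,0,-0.02],"twist":0},{"gripper":0,"travel":[0,0,0],"twist":0},{"gripper":0,"travel":[0,0,0],"twist":0}]'
python3 - <<'E'
from h import *
f=env.grab_frame("wrist")
for r in env.pinpoint("wrist","guard_bar")[:1]: print(r,atz(f,r["uv"],145).round(1))
for r in env.trace("wrist","latch")[:2]: print("latch",r["uv"],r["confidence"],r["pixels"].sum(),atz(f,r["uv"],127).round(1))
cv2.imwrite("pics/w5.png",cv2.resize(f["frame"][:,:,::-1],(768,576),interpolation=cv2.INTER_CUBIC))
E
```

```text
time_s: 4.98
ee_pos: [487.8, -246.2, 448.8]
ee_rot: [-180.0, 0.0, 1.6]
force: [1.1, -1.0, 0.3]
gripper_width: 0.5
time_s: 5.32
ee_pos: [549.1, -244.3, 488.4]
ee_rot: [179.9, -0.1, 1.7]
force: [-0.2, 0.4, -0.9]
gripper_width: 0.4
{'uv': [261.8, 194.5], 'confidence': 0.72} [ 534.1 -249.6  145. ]
latch [259.7, 56.5] 0.82 315 [ 690.  -242.4  127. ]
```

View pics/w5.png

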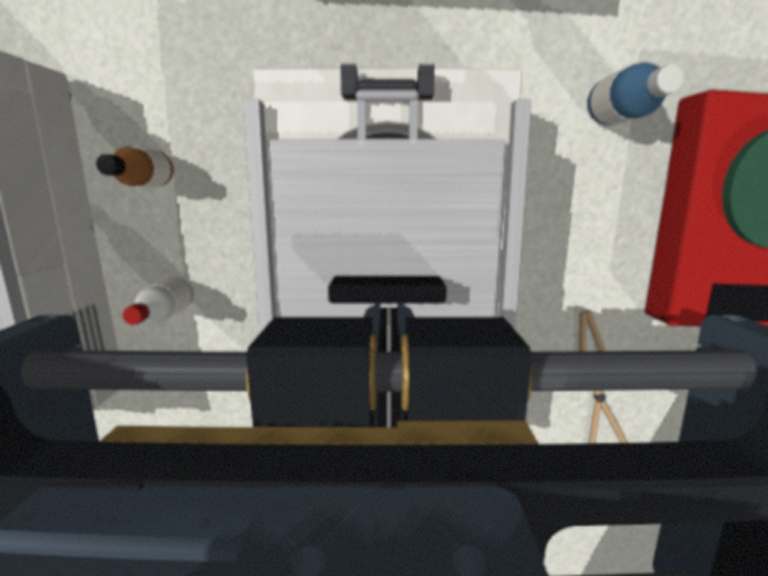

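The wrist view contradicts that. The rear rod's crossbar (389,95) is still on the robot's side of the roller (389,85), and a sliver of the bowl shows at (387,132). The guard therefore stopped at the start of the catch and isn't latched. The fingers had tilted against the top of the bar with a downward component, so I'll go back lower and more central.

```bash
python3 -m handwheel '[{"gripper":0,"travel":[-0.03,0.003,0.02],"twist":0},{"gripper":0,"travel":[-0.032,0,0.02],"twist":0},{"gripper":0,"travel":[0,0,0.035],"twist":0},{"gripper":0,"travel":[0,0,0.035],"twist":0},{"gripper":0,"travel":[0,0,0.03],"twist":0}]'; python3 -m handwheel '[{"gripper":0,"travel":[0,0,0.018],"twist":0},{"gripper":0,"travel":[0,0,0],"twist":0},{"gripper":0,"travel":[0,0,0],"twist":0}]'
```

```text
time_s: 5.88
ee_pos: [483.8, -249.0, 345.6]
ee_rot: [-179.9, 0.1, 1.6]
force: [-0.2, 0.4, -0.5]
gripper_width: 0.7
time_s: 6.13
ee_pos: [485.3, -249.2, 328.9]
ee_rot: [-179.9, 0.1, 1.6]
force: [0.2, -0.6, 0.2]
gripper_width: 0.7
```

```bash
python3 -m handwheel '[{"gripper":0,"travel":[0.008,0,0.004],"twist":0},{"gripper":0,"travel":[0.008,0,0],"twist":0},{"gripper":0,"travel":[0.006,0,0],"twist":0},{"gripper":0,"travel":[0,0,0],"twist":0}]'; for i in 1; do :; done; python3 -m handwheel '[{"gripper":0,"travel":[0.004,0,0],"twist":0}]'; python3 -m handwheel '[{"gripper":0,"travel":[0.004,0,0],"twist":0}]'; python3 -m handwheel '[{"gripper":0,"travel":[0.004,0,0],"twist":0}]'; python3 -m handwheel '[{"gripper":0,"travel":[0,0,0],"twist":0}]'
```

```text
time_s: 6.47
ee_pos: [509.9, -248.8, 326.8]
ee_rot: [179.9, -0.2, 1.7]
force: [0.0, -0.5, 0.7]
gripper_width: 0.7
time_s: 6.55
ee_pos: [511.9, -248.5, 326.4]
ee_rot: [180.0, 0.1, 1.7]
force: [-11.7, -0.7, 8.9]
gripper_width: 0.2
time_s: 6.63
ee_pos: [513.7, -248.5, 326.4]
ee_rot: [180.0, 0.6, 1.7]
force: [-21.1, -2.8, 14.9]
gripper_width: 0.4
time_s: 6.72
ee_pos: [515.4, -248.6, 326.5]
ee_rot: [-180.0, 1.1, 1.8]
force: [-30.9, -3.0, 21.4]
gripper_width: 0.6
time_s: 6.8
ee_pos: [515.2, -248.6, 326.5]
ee_rot: [-180.0, 1.1, 1.8]
force: [-23.0, -2.2, 15.3]
gripper_width: 0.3
```

It stops rigidly at the same place. I need a closer look at the catch before pushing harder.

```bash
python3 -m handwheel '[{"gripper":0,"travel":[-0.02,0,0],"twist":0},{"gripper":0,"travel":[-0.006,0,-0.02],"twist":0},{"gripper":0,"travel":[0,0,-0.04],"twist":0},{"gripper":0,"travel":[0.03,0,-0.03],"twist":0},{"gripper":0,"travel":[0.035,0,0],"twist":0}]'; python3 -m handwheel '[{"gripper":0,"travel":[0.035,0,0],"twist":0},{"gripper":0,"travel":[0.035,0,0],"twist":0},{"gripper":0,"travel":[0,0,0],"twist":0},{"gripper":0,"travel":[0,0,0],"twist":0}]'
python3 - <<'E'
from h import *
f=env.grab_frame("wrist"); o=f["extrinsics"][:3,3]; print("cam",o.round())
R=env.trace("wrist","latch")[:2]
for r in R: print("latch",r["uv"],r["confidence"],r["pixels"].sum(),atz(f,r["uv"],127).round(1))
u,v=np.array(R[0]["uv"],int) if R else (256,100)
y0=max(0,v-70);x0=max(0,u-100)
print(x0,y0)
cv2.imwrite("pics/w6.png",cv2.resize(f["frame"][y0:y0+140,x0:x0+200,::-1],None,fx=4,fy=4,interpolation=cv2.INTER_CUBIC))
E
```

```text
time_s: 7.22
ee_pos: [558.5, -247.7, 423.7]
ee_rot: [179.6, -0.7, 1.5]
force: [0.8, -1.6, 1.3]
gripper_width: 0.6
time_s: 7.55
ee_pos: [629.8, -244.8, 414.1]
ee_rot: [-180.0, 0.1, 1.7]
force: [-0.3, -0.1, 0.1]
gripper_width: 0.4
cam [ 696. -243.  393.]
latch [259.6, 129.6] 0.91 529 [ 690.  -244.5  127. ]
159 59
```

View pics/w6.png

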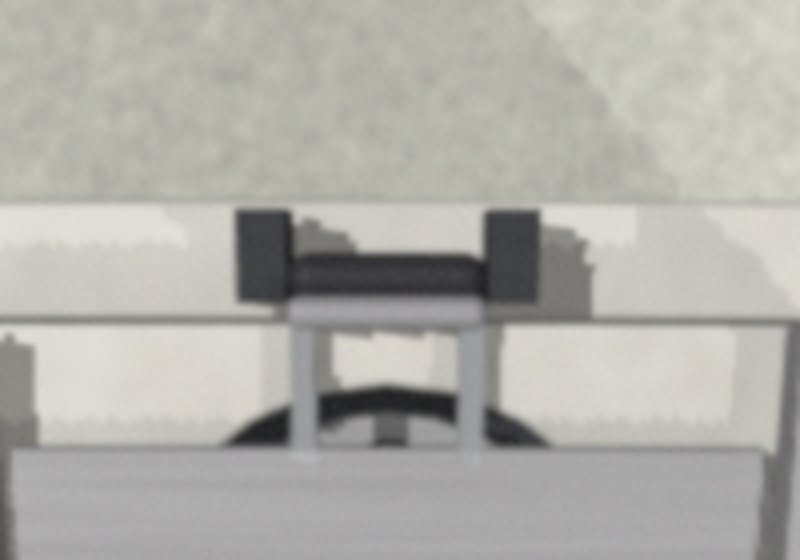

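From directly above, the rod (390,310) butts against the roller (390,275) from the robot's side, so the guard is about 23 mm from shut. Each push also carried a large downward component through the fingers (Fz about +0.65 of the push), which would press the guard into its rails. This time I'll push with a matching upward command to cancel it.

```bash
python3 -m handwheel '[{"gripper":0,"travel":[-0.035,0,0],"twist":0},{"gripper":0,"travel":[-0.037,0,0],"twist":0},{"gripper":0,"travel":[-0.036,0,0],"twist":0},{"gripper":0,"travel":[-0.036,0,0],"twist":0},{"gripper":0,"travel":[0,0,0.02],"twist":0}]'; python3 -m handwheel '[{"gripper":0,"travel":[0,0,0.035],"twist":0},{"gripper":0,"travel":[0,0,0.032],"twist":0},{"gripper":0,"travel":[0,0,0],"twist":0},{"gripper":0,"travel":[0,0,0],"twist":0}]'
```

```text
time_s: 8.07
ee_pos: [478.6, -249.2, 399.6]
ee_rot: [179.8, -0.2, 1.5]
force: [0.7, 0.1, -0.4]
gripper_width: 0.5
time_s: 8.4
ee_pos: [483.3, -249.3, 328.1]
ee_rot: [-179.9, 0.1, 1.6]
force: [0.4, -0.8, 0.6]
gripper_width: 0.5
```

```bash
python3 -m handwheel '[{"gripper":0,"travel":[0.009,0,0],"twist":0},{"gripper":0,"travel":[0.009,0,0],"twist":0},{"gripper":0,"travel":[0.006,0,0],"twist":0},{"gripper":0,"travel":[0.001,0,0],"twist":0}]'; python3 -m handwheel '[{"gripper":0,"travel":[0.004,0,-0.003],"twist":0}]'; python3 -m handwheel '[{"gripper":0,"travel":[0.004,0,-0.003],"twist":0}]'; python3 -m handwheel '[{"gripper":0,"travel":[0.004,0,-0.003],"twist":0}]'
```

```text
time_s: 8.73
ee_pos: [510.9, -248.8, 329.7]
ee_rot: [179.9, -0.1, 1.7]
force: [-1.7, -0.5, 1.1]
gripper_width: 0.5
time_s: 8.82
ee_pos: [512.5, -248.5, 330.5]
ee_rot: [-180.0, 0.4, 1.7]
force: [-10.3, -4.6, -6.4]
gripper_width: 0.5
time_s: 8.9
ee_pos: [514.4, -248.3, 331.6]
ee_rot: [-179.9, 1.0, 1.8]
force: [-17.0, -4.0, -11.8]
gripper_width: 0.4
time_s: 8.98
ee_pos: [516.3, -248.1, 332.5]
ee_rot: [-179.8, 1.5, 1.8]
force: [-23.9, -6.1, -15.5]
gripper_width: 0.1
```

Lifting made no difference, and the tip stays at about x=511. The catch may simply need more force because its friction is unknown. I'll raise the push in steps, staying well under the 120 N wrist limit.

```bash
python3 -m handwheel '[{"gripper":0,"travel":[0.005,0,0],"twist":0}]'; python3 -m handwheel '[{"gripper":0,"travel":[0.005,0,0],"twist":0}]';  python3 -m handwheel '[{"gripper":0,"travel":[0.005,0,-0.001],"twist":0}]'; python3 -m handwheel '[{"gripper":0,"travel":[0,0,0],"twist":0}]'
```

```text
time_s: 9.07
ee_pos: [518.5, -248.2, 332.5]
ee_rot: [-179.7, 2.1, 1.8]
force: [-39.1, -6.7, 4.6]
gripper_width: 0.3
time_s: 9.15
ee_pos: [522.4, -248.2, 332.6]
ee_rot: [-179.7, 2.3, 1.8]
force: [-18.6, -3.3, -7.4]
gripper_width: 0.3
time_s: 9.23
ee_pos: [532.9, -247.8, 335.0]
ee_rot: [-179.8, 0.9, 1.6]
force: [-1.1, 0.5, -1.6]
gripper_width: 0.6
time_s: 9.32
ee_pos: [535.8, -247.8, 337.0]
ee_rot: [-179.9, 0.3, 1.6]
force: [-3.9, -1.0, -3.2]
gripper_width: 0.5
```

The rod went over the catch: the force dropped to about 1 N and the guard advanced about 23 mm. Now I'll seat it against the end stop.

```bash
python3 -m handwheel '[{"gripper":0,"travel":[0.003,0,0],"twist":0}]'; python3 -m handwheel '[{"gripper":0,"travel":[0.004,0,0],"twist":0}]'; python3 -m handwheel '[{"gripper":0,"travel":[0.004,0,0],"twist":0}]'; python3 -m handwheel '[{"gripper":0,"travel":[0,0,0],"twist":0}]'
```

```text
time_s: 9.4
ee_pos: [537.2, -247.7, 337.1]
ee_rot: [-179.9, 0.7, 1.7]
force: [-17.7, -2.4, 3.4]
gripper_width: 0.3
time_s: 9.48
ee_pos: [539.0, -247.7, 337.1]
ee_rot: [-179.9, 1.2, 1.8]
force: [-28.5, -3.3, 10.3]
gripper_width: 0.4
time_s: 9.57
ee_pos: [540.7, -247.7, 337.2]
ee_rot: [-179.9, 1.7, 1.8]
force: [-39.1, -4.3, 16.6]
gripper_width: 0.6
time_s: 9.65
ee_pos: [540.6, -247.8, 337.2]
ee_rot: [-179.9, 1.7, 1.8]
force: [-31.6, -3.3, 11.7]
gripper_width: 0.2
```

That's a hard stop at tip x≈535, about 24 mm past the catch onset. I'll back off, lift and check.

```bash
python3 -m handwheel '[{"gripper":0,"travel":[-0.015,0,0],"twist":0},{"gripper":0,"travel":[-0.02,0,0],"twist":0},{"gripper":0,"travel":[0,0,0],"twist":0},{"gripper":0,"travel":[0,0,-0.035],"twist":0},{"gripper":0,"travel":[0,0,-0.04],"twist":0}]'; python3 -m handwheel '[{"gripper":0,"travel":[0.03,0,-0.03],"twist":0},{"gripper":0,"travel":[0.035,0,0],"twist":0},{"gripper":0,"travel":[0.03,0,0],"twist":0},{"gripper":0,"travel":[0,0,0],"twist":0},{"gripper":0,"travel":[0,0,0],"twist":0}]'
python3 - <<'E'
from h import *
f=env.grab_frame("wrist"); print("cam",f["extrinsics"][:3,3].round())
for r in env.trace("wrist","latch")[:1]: print("latch",r["uv"],r["confidence"],atz(f,r["uv"],127).round(1))
for r in env.pinpoint("wrist","guard_bar")[:1]: print(r,atz(f,r["uv"],145).round(1))
t=env.grab_frame("top")
for n in("guard_bar","spare_guard_bar"):
  for r in env.pinpoint("top",n)[:1]: print(n,r,atz(t,r["uv"],145).round(1))
A=cv2.resize(f["frame"][20:200,150:370],None,fx=2,fy=2,interpolation=cv2.INTER_CUBIC)
B=cv2.resize(t["frame"][150:345,100:450],(350,195));B=cv2.copyMakeBorder(B,0,360-195,0,0,cv2.BORDER_CONSTANT)
cv2.imwrite("pics/w7.png",np.hstack([A,B])[:,:,::-1])
E
```

```text
time_s: 10.07
ee_pos: [512.9, -248.2, 412.2]
ee_rot: [-179.8, 0.2, 1.6]
force: [0.9, -0.7, 0.3]
gripper_width: 0.4
time_s: 10.48
ee_pos: [609.0, -245.3, 442.2]
ee_rot: [180.0, -0.1, 1.7]
force: [0.7, 0.2, -0.1]
gripper_width: 0.4
cam [ 676. -244.  421.]
latch [258.2, 108.7] 0.63 [ 690.  -243.1  127. ]
{'uv': [259.1, 235.1], 'confidence': 0.79} [ 561.1 -247.9  145. ]
guard_bar {'uv': [374.5, 236.1], 'confidence': 0.73} [ 562.1 -245.6  145. ]
spare_guard_bar {'uv': [164.5, 283.5], 'confidence': 0.63} [467.6 187.6 145. ]
```

View pics/w7.png

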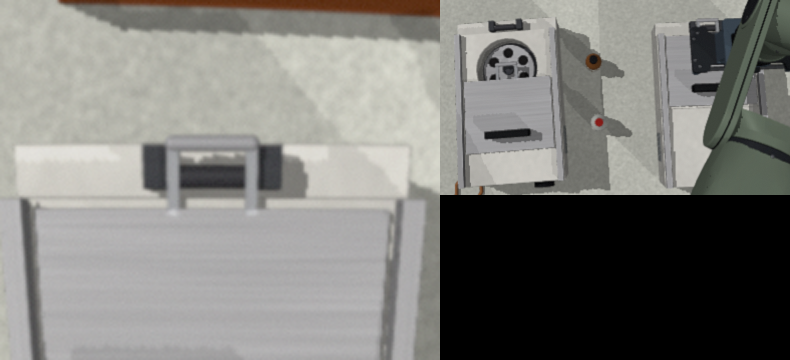

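The rod (212,140) is now past the roller (212,178), the bowl is fully covered, and the spare bar hasn't moved. I'll lift clear and hand in.

```bash
python3 -m handwheel '[{"gripper":0,"travel":[0,0,-0.03],"twist":0},{"gripper":0,"travel":[0,0,-0.03],"twist":0},{"gripper":0,"travel":[0,0,0],"twist":0},{"gripper":0,"travel":[0,0,0],"twist":0}]'; python3 -c "
from workcell import env
print(env.job_done())"
```

```text
time_s: 11.12
ee_pos: [606.4, -245.9, 505.4]
ee_rot: [179.9, -0.3, 1.6]
force: [-1.1, 0.5, -1.0]
gripper_width: 0.2
the job is handed in; nothing more can be done
None
```

The loaded centrifuge's guard is shut and appears latched. I pushed it with the closed fingers, lifted clear with nothing touching, and handed the job in at about 11 s.

- **Pushing:** My first two pushes, up to 44 N, stalled at the start of the catch, and a wrist picture showed the rod still in front of the roller. A third push with an upward lift stalled too. I then raised it to about 39 N and the rod went over; that is well above the expected 10 N. The guard then met a hard stop about 24 mm further on, and I pressed on that with up to 39 N.
- **Last checks:** The rod was past the roller, the rotor bowl was covered, and the bar had moved from x≈443 to about 561–562 mm (wrist and top cameras agree).
- **Spare centrifuge:** Its guard bar read (468, 188) mm, against (467, 186) at the start, so it is unchanged.
- **Not checked:** I did not pull back on the guard to test the catch. That it clicked is judged from the pictures and from the force dropping to about 1 N, then the hard stop. The 44 N and 39 N loads were on the fingers, not the gripper's body, and wrist force stayed well under 120 N in every reading.

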